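# Clamp a glass bottle in the drilling jig

## Task

Get the brown glass bottle ready for drilling: lay it in the two felt-lined vee saddles of the sloping jig, neck uphill and foot against the cork stop, and let go so that it settles. Then swing the hold-down arm over by its red handle, lower it until its rubber pad rests on the glass, and let go of it. The glass is thin: grip the bottle with no more than 40 N, let neither the jig nor its arm press or knock it with more than 25 N (a dropped arm cracks it), and leave the other things where they are.

Things in the scene. Friction and masses are not known exactly. Their poses are not given: they have to be found in the camera images.
- bottle_mid (a point): Empty brown glass bottle lying on the table, 0.2 to 0.4 kg, 232 mm long; its body is 61 mm wide up to 115 mm from the foot, then narrows to a 27 mm mouth. This point: on the axis, 64 mm from the foot, a good place to hold it (centre of mass 93 mm from the foot). z axis: along the bottle, foot to mouth. It cracks if squeezed with over 40 N, or knocked or pressed by the jig or its arm with over 25 N.
- cradle: Sloping cradle of the jig. Origin: where a seated bottle's axis meets the cork foot stop (62 mm wide, top 3 mm below the axis). x: up the slope, 30 degrees above level, along the seated bottle (its marked point comes to x = 64 mm, y = 0, z = 0 to 2 mm); y: level, to the left seen from the foot; z: square to the slope, outward. Deck 62 mm below the axis, open gap for fingers between the saddles.
- saddle (a point): Bottom of the upper vee, 42 mm below the cradle's x axis. Two equal felt-lined 90 degree vee saddles of 14 mm wood stand across the cradle, at cradle x = 14 to 28 mm and 100 to 114 mm, 104 mm wide, their tops 14 mm below the axis.
- jig: Plywood bottle jig on a white plastic base board, fixed to the table. Origin: at table height about under the cradle's middle; x level, towards the cradle's upper end. Base board 262 x 210 mm, 18 mm high, sloping cradle on it.
- hold_down (a joint): Aluminium hold-down arm's hinge, rad: 0 = across the cradle, rubber pad just on a seated bottle; grows as it swings up and over to the cradle's +y side, stop at 2.1; starts between 1.7 and its stop. The stiff hinge (0.09 N m) holds the arm within about 0.35 rad of upright (1.57); lower down the 0.3 kg arm falls by its own weight, which presses the pad on the bottle at 0.
- handle (a point): Middle of the round red handle at the arm's free end: a bar 14 mm thick, 64 mm long, parallel to the cradle's x axis, pointing downhill from the arm; this point is at cradle x = 65 mm, 160 mm from the hinge line. The arm is a bar 16 mm wide, 8 mm thick, at cradle x = 99 to 115 mm; its pad is 85 mm from the hinge line.
- hinge_pin (a point): Point on the arm's hinge line opposite the handle's middle: cradle x = 65 mm, y = 85 mm, z = 42 mm; the hinge line is parallel to the cradle's x axis. The steel hinge pedestal stands at cradle x = 87 to 128 mm, y = 66 to 110 mm, up to 64 mm above the axis.
- flux_bottle: Bystander: small white dropper bottle with a red cap, 42 mm wide, 100 mm tall, standing; origin under its centre
- solder_spool: Bystander: yellow spool of solder, 60 mm wide, 45 mm tall; origin under its centre
- soda_can: Bystander: empty drinks can, 53 mm wide, 134 mm tall, standing; origin under its centre
- sanitizer: Bystander: pink pump bottle, 191 mm tall, standing at the back; origin under its centre
- masking_tape: Bystander: roll of beige masking tape lying flat, 104 mm wide, 25 mm tall; origin under its centre
- wood_block: Bystander: pine sanding block, 45 x 120 x 44 mm; origin under its centre

How it is judged (in metres and radians):
On the way:
1. the bottle lies settled and released in both vees, foot on the stop, with the hold-down arm still open (x of bottle_mid in the frame of cradle between 0.06 and 0.069 m and y of bottle_mid in the frame of cradle between -0.004 and 0.004 m and z of bottle_mid in the frame of cradle between -0.004 and 0.004 m and angle between the z axis of bottle_mid and the x axis of cradle, either way round below 0.06 rad and linear speed of bottle below 0.01 m/s and contact force between the fingers and bottle below 0.05 N and value of joint hold_down above 1 rad), for 0.3 s.
At the end, for the whole second after the job is handed in: The bottle rests in the vees, its marked point within 4 mm of the cradle axis and its foot within 5 mm of the stop, axis within 0.06 rad of the cradle's; the hold-down arm is within 0.035 rad of 0 with its pad bearing on the glass with more than 0.5 N; all at rest and released (x of bottle_mid in the frame of cradle between 0.06 and 0.069 m and y of bottle_mid in the frame of cradle between -0.004 and 0.004 m and z of bottle_mid in the frame of cradle between -0.004 and 0.004 m and angle between the z axis of bottle_mid and the x axis of cradle, either way round below 0.06 rad and linear speed of bottle below 0.01 m/s and contact force between the fingers and bottle below 0.05 N and value of joint hold_down between -0.035 and 0.035 rad and contact force between bottle and hold_down above 0.5 N and velocity of joint hold_down below 0.05 rad/s); the robot touches nothing.
It fails at once if the bottle is squeezed with more than 40 N (two pads, 90 N summed) (contact force between the fingers and bottle above 90 N).
It fails at once if the bottle is pressed or knocked against the cradle (stop and vee faces summed) with more than 50 N (contact force between bottle and cradle above 50 N).
It fails at once if the hold-down arm presses or drops on the bottle with more than 30 N (contact force between bottle and hold_down above 30 N).
It fails at once if one of the other loose things is moved more than 30 mm (distance of any of flux_bottle, solder_spool, soda_can, sanitizer, masking_tape, wood_block from where it was at the start of the episode above 0.03 m).
It also fails if it takes over 58 s, if anything falls off the work surface, if the arm or the gripper's body presses on something with over 40 N, if the wrist force passes 120 N, or if a joint passes its speed limit or range.

## Robot

A 6-joint arm with a two-finger parallel gripper is mounted at the origin on the work surface; the furniture and walls round the work are solid. World frame = base frame: x ahead of the robot, y to its left, z up, the work surface at z = 0. Lengths are in mm, angles in rad, forces in N, time in s.
With the tool pointing down it reaches from about 325 to 925 mm from the base axis. Payload 3.1 kg.
Tool frame: the origin (TCP) lies at the very end of the fingers, on their centre line; the grasp point (between the pads) lies bot.hold_point_z behind it (bot.hold_point_z is the distance from the TCP to the grasp point, in mm); z points along the fingers, y is the line along which they close (so a half turn about z gives the same grasp; the last joint's range is limited). The gripper opens to 85 mm and grips with 20 to 120 N. Pads are 22 mm wide; open, the fingers measure 114 mm over their backs; the gripper's body (76 mm by 85 mm) begins 54 mm behind the grasp point. The pads swing forward as they close: fully open they stand 13 mm farther back than shut.
Start: joints at [1.064, 0.217, 1.613, -0, 1.311, -0.112], TCP at [240.373, 576.94, 231.3] pointing down, gripper open.
Joint ranges: [-2.75, 2.75], [-0.78, 2.1], [0.31, 2.55], [-1.13, 4.27], [0.13, 2.63], [-2.58, 2.58]. Speed limits (rad/s): [2.79, 2.79, 3.14, 3.14, 3.14, 3.14].

## Interface

Orientations are given as a rotation vector (axis times angle).
In Python, from bench import bot, snapshot, camera_info, hand_in gives the robot as it stands. The module is installed in compiled form; this text tells all that it offers.
- The arm moves only by the tool send_rows, never from a script. Its argument "steps" is a list that holds one entry, the list of rows, each a list of 7 numbers: the turn, a rotation vector about the tool's x, y, z in degrees, then the shift along the tool's x, y, z in cm, then the closure, from -1 (fully open) to 1 (shut). A call has 1 to 10 rows; each row is the pose to reach, as a shift and turn from the pose commanded when the call began, along the tool's axes at that moment; what a row does not reach only later rows make up. A row lasts 1/12 s, in which the tool goes at most 41.7 mm and 7.16 degrees, less where a joint would pass 70% of its speed; a pose out of reach is approached as far as the arm can. A call with a gripper value outside its range is refused whole. The fingers move at their own pace and stop on an object; "grip_force" is the grip in N (left out, the last holds). Time passes only in rows, so rows that repeat a pose let the fingers close. It gives the time, the measured TCP pose, the force, the opening and the grip force at its end, in the units of the state.
- bot.get_state(): the state, without advancing time (a new reading comes with each control period).
- snapshot(name): name is "scene" or "top"; returns (picture, depth): 480x640x3 uint8, red, green, blue; 480x640 float32, mm along the optical axis (not along the pixel's ray), 0 where there is no reading.
- camera_info(name): a dict with "K" (3x3 intrinsics, pixels), "k1" (the pictures are not rectified: a ray, as slopes to the right and down, at radius r is drawn at 1 + k1 r^2 times it, then the intrinsics apply), "eye" and "attitude" of the camera in the world. Camera axes: x right, y down, z forward; pixel columns grow to the right and rows downward; lengths in mm; the calibration is good to about 2 mm. A picture is of the moment at which its call begins. camera_info takes no time and is no camera call.
- hand_in(): hands the job in; it is judged then, once.
The state is a dict: "time": time; "joint_pos": joint angles; "joint_vel": joint speeds; "joint_torque": joint torques, N m; "eef_pos": TCP position; "tool_rot": TCP orientation; "ft_force": force on the tool from outside, world axes, zero at the start; "moment": the same for the moment, N m; "width": finger opening in mm; "grasp_force": force on a finger pad.
Only numpy, scipy, OpenCV 4.12 (cv2) and the standard library are available. Lean on these libraries where they do the work, as an engineer would, in place of code of your own. Each camera call takes 0.05 s, during which the arm holds its last target. There are 200 camera calls.

## Working session

There is one attempt and no reset: what is moved stays moved. The work goes in short steps, Python scripts to look and compute and a tool call to move; the robot and the scene stay as the last step left them, time stands still between calls to the robot, and variables do not carry over. Pictures are saved under pics/ and viewed, at most 10 in all, crops included, and the job is handed in when it is done.

Besides the shell and the picture viewer there is one more tool, called after "Request:" by a JSON object that holds its "fn" and its "kwargs". send_rows: Moves the arm, as the interface text tells. Its arguments: {"type":"object","properties":{"steps":{"type":"array"},"grip_force":{"type":"number"}},"required":["steps"]}

```bash
mkdir -p pics
cat > h.py <<'E'
import numpy as np, cv2
from bench import bot, snapshot, camera_info, hand_in
from scipy.spatial.transform import Rotation as R
def att(a):
    a=np.array(a,float)
    return a if a.shape==(3,3) else R.from_rotvec(a).as_matrix()
def cloud(name,d):
    c=camera_info(name);K=np.array(c['K'],float)
    v,u=np.mgrid[0:480,0:640]
    D=np.array([c['k1'],0,0,0],float)
    p=cv2.undistortPoints(np.stack([u,v],-1).reshape(-1,1,2).astype(float),K,D).reshape(480,640,2)
    P=np.dstack([p,np.ones((480,640))])*d[...,None]
    return P@att(c['attitude']).T+np.array(c['eye'])
E
python3 - <<'E'
from h import *
for n in('scene','top'):
    c=camera_info(n);print(n,c)
    im,d=snapshot(n);cv2.imwrite(f'pics/{n}0.png',im[...,::-1]);np.savez(f'{n}0.npz',im=im,d=d)
print(bot.get_state(),bot.hold_point_z)
E
```

```text
scene {'K': array([[618.68539109,   0.        , 313.91999309],
       [  0.        , 618.68539109, 232.2679154 ],
       [  0.        ,   0.        ,   1.        ]]), 'k1': -0.18654482620445195, 'eye': array([-651.09732017, -714.48679292,  906.67667381]), 'attitude': array([-1.85037907,  1.05817848, -0.5988849 ])}
top {'K': array([[463.28780618,   0.        , 319.89034034],
       [  0.        , 463.28780618, 233.91503723],
       [  0.        ,   0.        ,   1.        ]]), 'k1': 0.0027980972796246245, 'eye': array([ 333.87657283,   -2.99781344, 1253.23856605]), 'attitude': array([-2.10139338,  2.13492505, -0.15171605])}
{'time': 0.1, 'joint_pos': array([ 1.06378227e+00,  2.17692255e-01,  1.61477465e+00,  1.48590627e-05,
        1.31133573e+00, -1.12181352e-01]), 'joint_vel': array([-4.49972034e-04, -2.59493371e-03, -2.99910516e-03, -5.42580166e-05,
        2.14096746e-03, -1.32810891e-03]), 'joint_torque': array([ 1.55858652e-04, -3.98074722e+01, -3.04968202e+01, -2.47927613e-05,
        4.18552911e-03,  1.34571368e-05]), 'eef_pos': array([240.01059949, 576.27476823, 230.08996683]), 'tool_rot': array([-0.61605188, -3.0798957 ,  0.00329878]), 'ft_force': array([0.48468954, 0.58605527, 0.43862729]), 'moment': array([-0.007104  , -0.02737655, -0.02127359]), 'grasp_force': 0.0, 'width': 85.32917553803136} 18.700000000000003
```

View pics/scene0.png

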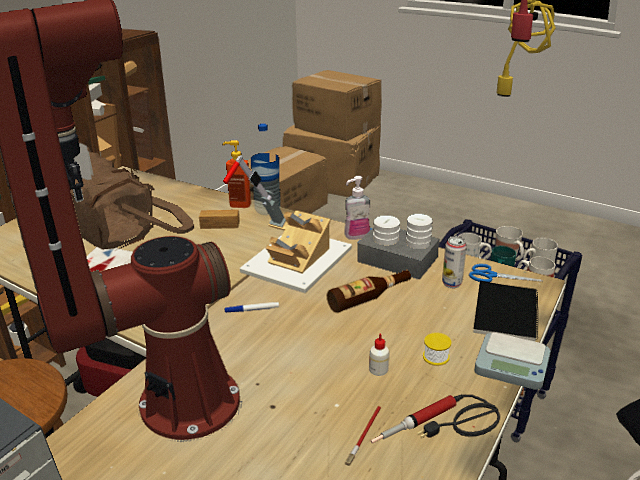

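View pics/top0.png

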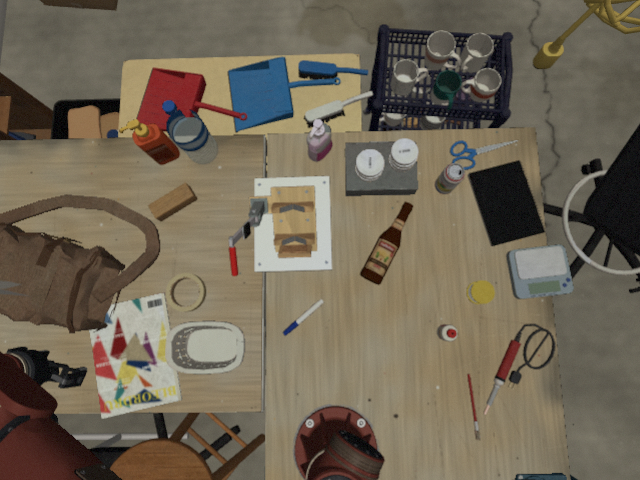

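The scene picture shows the jig at about (297,250), and the bottle with its foot at (335,300) and mouth at (408,277). The top picture shows the board corners at (254,178) to (331,271), the bottle's foot at (372,277) and mouth at (406,207), and the open arm's red handle at (234,260).

Run:
```python
from h import *
T=np.load('top0.npz');S=np.load('scene0.npz')
Pt=cloud('top',T['d']);Ps=cloud('scene',S['d'])
def show(P,im,us,vs):
    for v in vs: print(v,[tuple(P[v,u].round().astype(int).tolist()) for u in us])
print('cradle col');show(Pt,0,[280,294,308],range(182,270,6))
print('board');show(Pt,0,[258,292,327],[181,268])
# red handle
for n,P,im in(('top',Pt,T['im']),('scene',Ps,S['im'])):
    im=im.astype(int);r=(im[...,0]>150)&(im[...,1]<60)&(im[...,2]<70)
    m=r&(P[...,0]>400)&(P[...,0]<800)&(P[...,1]>60)&(P[...,1]<330)&(P[...,2]>50)
    Q=P[m];print(n,'handle',len(Q),Q.mean(0),np.linalg.svd(Q-Q.mean(0))[2][0] if len(Q) else 0, Q.min(0),Q.max(0))
    m=(P[...,2]>6)&(P[...,2]<80)&(P[...,0]>400)&(P[...,0]<690)&(P[...,1]<-60)&(P[...,1]>-280)&(im.sum(2)<420)
    ys,xs=np.nonzero(m);Q=P[m];
    c=np.median(Q,0);
    for _ in range(3):
        k=np.linalg.norm(Q-c,axis=1)<160;Q=Q[k];c=Q.mean(0)
    a=np.linalg.svd(Q-c,full_matrices=False)[2][0];a*=np.sign(a[0]);t=(Q-c)@a
    print(n,'bottle',len(Q),c,a,np.percentile(t,[0,1,99,100]))
    s=np.cross(a,[0,0,1]);s/=np.linalg.norm(s);w=(Q-c)@s
    for lo in range(-130,130,20):
        k=(t>lo)&(t<lo+20)
        if k.sum()>5:print(lo,k.sum(),np.percentile(w[k],[2,98]).round(1),Q[k][:,2].max().round(1))
```

```text
cradle col
182 [(697, 140, 17), (695, 101, 19), (695, 63, 18)]
188 [(652, 129, 116), (651, 93, 116), (651, 58, 113)]
194 [(639, 130, 106), (639, 94, 104), (639, 58, 102)]
200 [(625, 131, 98), (624, 95, 100), (623, 59, 99)]
206 [(602, 127, 131), (604, 93, 117), (598, 57, 140)]
212 [(586, 127, 132), (597, 96, 81), (595, 60, 85)]
218 [(583, 133, 74), (583, 97, 73), (582, 60, 73)]
224 [(568, 134, 69), (567, 97, 69), (568, 61, 64)]
230 [(553, 135, 65), (553, 98, 59), (553, 62, 59)]
236 [(535, 133, 75), (536, 98, 64), (533, 61, 78)]
242 [(517, 132, 89), (524, 100, 41), (515, 60, 93)]
248 [(506, 135, 63), (503, 97, 76), (504, 62, 66)]
254 [(487, 132, 88), (486, 96, 89), (485, 60, 90)]
260 [(479, 140, 19), (479, 102, 19), (478, 64, 23)]
266 [(464, 141, 12), (463, 102, 16), (463, 65, 14)]
board
181 [(701, 201, 18), (700, 107, 14), (697, 10, 17)]
268 [(459, 199, 15), (458, 108, 15), (456, 14, 18)]
top handle 75 [446.81428217 204.57682099 307.01051265] [-0.87590397  0.01201357 -0.48233589] [419.46352502 201.11698084 289.93936011] [470.79162926 208.02356018 320.54266183]
top bottle 2561 [ 571.80
[... 378 characters left out ...]
.3] 44.9
70 309 [-94.2   0.6] 67.8
90 537 [-92.7  67.9] 79.9
110 180 [-35.6  67.8] 78.7
scene handle 95 [443.32555498 203.20392513 306.47599067] [-0.87575782 -0.0299129  -0.48182305] [415.7374663  196.08827112 289.59734353] [470.72544814 211.89255942 322.71189893]
scene bottle 2070 [ 627.99968128 -156.77984495   42.04815792] [0.94553112 0.32445211 0.02649011] [-132.54391454 -128.80719326   76.27625603   89.607262  ]
-130 174 [-61.9 -14.7] 62.4
-110 141 [-64.7  -4.5] 62.3
-90 79 [-36.2  14. ] 57.4
-70 69 [-0.8 31. ] 47.3
-50 109 [11.2 54.1] 46.1
-30 18 [30.4 52.2] 45.4
-10 116 [52.3 80.6] 64.3
10 480 [-0.9 86.2] 65.5
30 510 [-61.4  83.8] 67.3
50 307 [-82.2  26.2] 79.7
70 52 [-76.3 -32.6] 79.9
```

```bash
cat >> h.py <<'E'
from scipy.optimize import least_squares
c30,s30=np.cos(np.pi/6),.5
def cradleR(yaw): return R.from_euler('z',yaw).as_matrix()@np.array([[c30,0,-s30],[0,1,0],[s30,0,c30]])
def box(p,lo,hi):
    c=(np.array(lo)+hi)/2;h=(np.array(hi)-lo)/2;q=np.abs(p-c)-h
    return np.linalg.norm(np.maximum(q,0),axis=1)+np.minimum(q.max(1),0)
def sdf_cr(p):
    V=(np.abs(p[:,1])-42-p[:,2])/2**.5
    f=lambda a:np.maximum(box(p,[a,-52,-70],[a+14,52,-14]),-V)
    return np.minimum(np.minimum(f(14),f(100)),box(p,[-14,-31,-62],[0,31,-3]))
def fit_cradle(P,x0=(500,97,97,0)):
    P=P.reshape(-1,3);x=np.array(x0,float)
    for _ in range(4):
        q=(P-x[:3])@cradleR(x[3])
        k=(q[:,0]>-6)&(q[:,0]<120)&(abs(q[:,1])<58)&(q[:,2]>-50)&(q[:,2]<3)
        Q=P[k];r=least_squares(lambda y:sdf_cr((Q-y[:3])@cradleR(y[3])),x,loss='soft_l1',f_scale=2,x_scale=[1,1,1,.01]);x=r.x
    return x,len(Q),np.median(abs(r.fun))
def axes(d):
    d=d/np.linalg.norm(d);s=np.cross(d,[0,0,1]);s/=np.linalg.norm(s);return d,s
def prof(t): return np.interp(t,[0,115,160,232],[30.5,30.5,14.5,13.5])
def fit_bottle(P,x0):
    # x,y,z of foot, yaw ; level axis
    P=P.reshape(-1,3);x=np.array(x0,float)
    def res(y,Q):
        d=np.array([np.cos(y[3]),np.sin(y[3]),0]);v=Q-y[:3];t=v@d
        r=np.linalg.norm(v-t[:,None]*d,axis=1)
        side=r-prof(np.clip(t,0,232));return np.where(t<0,np.hypot(t,np.maximum(side,0)),np.where(t>232,t-232,side*np.where(abs(t-140)<28,.3,1)))
    for _ in range(5):
        d=np.array([np.cos(x[3]),np.sin(x[3]),0]);v=P-x[:3];t=v@d;r=np.linalg.norm(v-t[:,None]*d,axis=1)
        k=(t>-15)&(t<245)&(r<42)&(P[:,2]>8);Q=P[k]
        r=least_squares(res,x,args=(Q,),loss='soft_l1',f_scale=2,x_scale=[1,1,1,.01]);x=r.x
    return x,len(Q),np.median(abs(r.fun))
def tool():
    s=bot.get_state();return np.array(s['eef_pos']),R.from_rotvec(s['tool_rot'])
def rows(p,Rm):
    "shift (cm) and turn (deg) in tool axes from the measured pose to p,Rm; rows needed"
    q,r=tool();d=r.inv().apply(np.array(p)-q)/10;w=np.degrees((r.inv()*R.from_matrix(Rm)).as_rotvec())
    print('turn',w.round(2),'shift',d.round(2),'rows',(np.linalg.norm(d)/4.17).round(1),(np.linalg.norm(w)/7.16).round(1))
E
python3 - <<'E'
from h import *
for n in('top','scene'):
    D=np.load(n+'0.npz');P=cloud(n,D['d'])
    print(n,fit_cradle(P))
    if n=='top':print(P[275,373],P[210,404])
    for x0 in((445,-125,30,-.45),):
        print(n,fit_bottle(P,x0))
E
```

```text
top (array([4.91791480e+02, 9.72243560e+01, 9.48563407e+01, 1.05011273e-02]), 984, np.float64(0.8219610583648311))
[ 431.78052536 -104.32806401   61.96094972] [ 604.68419914 -193.69856956   43.89256177]
top (array([427.54138693, -96.95516912,  27.98886638,  -0.51237559]), 1582, np.float64(1.0607866488208928))
scene (array([4.89416654e+02, 9.80281029e+01, 9.56364935e+01, 1.13827925e-02]), 687, np.float64(1.174994868382008))
scene (array([ 4.48894760e+02, -1.13512657e+02,  2.97329580e+01, -4.04154938e-01]), 1758, np.float64(3.074725370984754))
```

Run:
```python
from h import *
for n in('top','scene'):
    D=np.load(n+'0.npz');P=cloud(n,D['d']);
    x,k,m=fit_bottle(P,(428,-97,30,-.51));print(n,x,k,m)
    print('mid',x[:3]+64*np.array([np.cos(x[3]),np.sin(x[3]),0]),'mouth',x[:3]+232*np.array([np.cos(x[3]),np.sin(x[3]),0]))
    # scatter check: residual along t
    d=np.array([np.cos(x[3]),np.sin(x[3]),0]);v=P.reshape(-1,3)-x[:3];t=v@d;r=np.linalg.norm(v-t[:,None]*d,axis=1)
    print([ (lo,np.median(r[(t>lo)&(t<lo+20)&(r<42)&(v[:,2]>-15)]).round(1)) for lo in range(-20,250,20)])
yaw=-.512
y=np.array([-np.sin(yaw),np.cos(yaw),0]);z=np.array([0,0,-1.]);Rm=np.c_[np.cross(y,z),y,z]
rows([300,230,231],tool()[1].as_matrix())
rows([482,-128,140],Rm)
```

```text
top [425.25932863 -95.86031416  28.05105807  -0.51037811] 1539 0.977955858710887
mid [ 481.10315977 -127.12477518   28.05105807] mouth [ 627.69321653 -209.19398536   28.05105807]
[(-20, np.float64(26.3)), (0, np.float64(30.2)), (20, np.float64(30.3)), (40, np.float64(30.3)), (60, np.float64(30.2)), (80, np.float64(30.5)), (100, np.float64(30.1)), (120, np.float64(25.5)), (140, np.float64(17.8)), (160, np.float64(14.7)), (180, np.float64(13.5)), (200, np.float64(13.5)), (220, np.float64(14.0)), (240, np.float64(31.9))]
scene [425.91920373 -95.95500463  29.03120349  -0.51345991] 1647 1.3495009656480086
mid [ 481.6664189  -127.39141665   29.03120349] mouth [ 628.00285873 -209.91199819   29.03120349]
[(-20, np.float64(22.7)), (0, np.float64(30.4)), (20, np.float64(30.1)), (40, np.float64(30.4)), (60, np.float64(30.3)), (80, np.float64(30.4)), (100, np.float64(29.4)), (120, np.float64(24.4)), (140, np.float64(17.4)), (160, np.float64(15.3)), (180, np.float64(13.0)), (200, np.float64(13.8)), (220, np.float64(14.3)), (240, np.float64(30.0))]
turn [-0. -0. -0.] shift [-18.86 -29.66  -0.03] rows 8.4 0.0
turn [-0.13 -0.01  6.71] shift [-49.43 -55.68   9.12] rows 18.0 0.9
```

Request:
{"fn": "send_rows", "kwargs": {"steps": [[[0,0,0,-2.1,-3.3,0,-1],[0,0,0,-4.2,-6.6,0,-1],[0,0,0,-6.3,-9.9,0,-1],[0,0,0,-8.4,-13.2,0,-1],[0,0,0,-10.5,-16.5,0,-1],[0,0,0,-12.6,-19.8,0,-1],[0,0,0,-14.7,-23.1,0,-1],[0,0,0,-16.8,-26.4,0,-1],[0,0,0,-18.9,-29.7,0,-1],[0,0,0,-21.5,-32.3,0,-1]]]}}

```text
time: 0.93
eef_pos: [313.2, 194.1, 230.6]
tool_rot: [-0.614, -3.08, 0.001]
ft_force: [0.6, 0.1, 0.7]
width: 85.3
grasp_force: 0.0
```

Request:
{"fn": "send_rows", "kwargs": {"steps": [[[0,0,0,-2.6,-2.5,0,-1],[0,0,0,-5.2,-5,0,-1],[0,0,0,-7.8,-7.5,0,-1],[0,0,0,-10.5,-10,0.5,-1],[0,0,2,-13.3,-12.5,1,-1],[0,0,4,-16,-15,2,-1],[0,0,6,-18.6,-17,3,-1],[0,0,6.7,-21.5,-19,4,-1],[0,0,6.7,-24.5,-21,5,-1],[0,0,6.7,-27,-23,6,-1]]]}}

```text
time: 1.77
eef_pos: [476.1, -122.0, 170.5]
tool_rot: [0.796, 3.039, 0.0]
ft_force: [0.8, 0.0, -0.1]
width: 85.7
grasp_force: 0.0
```

```bash
cat > t.py <<'E'
from h import *
yaw=-.512
y=np.array([-np.sin(yaw),np.cos(yaw),0]);z=np.array([0,0,-1.]);Rm=np.c_[np.cross(y,z),y,z]
E
python3 - <<'E'
from t import *
print(bot.get_state())
rows([481.4,-127.3,110],Rm);rows([481.4,-127.3,12],Rm)
E
```

```text
{'time': 1.7667, 'joint_pos': array([-3.93832035e-01, -7.11879828e-03,  1.97827177e+00,  8.67733840e-05,
        1.17023171e+00, -1.45202589e+00]), 'joint_vel': array([-0.50927625,  0.72032218, -0.45850676,  0.0070799 , -0.25709273,
       -0.51215569]), 'joint_torque': array([  1.10577755, -30.32467246, -26.39049053,  -0.12448249,
         0.20797449,   0.31935803]), 'eef_pos': array([ 476.12257605, -122.01927659,  170.48208277]), 'tool_rot': array([7.96403806e-01, 3.03874681e+00, 7.95407905e-05]), 'ft_force': array([ 0.81734052,  0.04200716, -0.09505596]), 'moment': array([ 0.0005114 , -0.01823574, -0.0097475 ]), 'grasp_force': 0.0, 'width': 85.65076771671318}
turn [ 0.01  0.01 -0.04] shift [-0.72 -0.2   6.05] rows 1.5 0.0
turn [ 0.01  0.01 -0.04] shift [-0.72 -0.2  15.85] rows 3.8 0.0
```

Request:
{"fn": "send_rows", "kwargs": {"steps": [[[0,0,0,0,0,2,-1],[0,0,0,0,0,4,-1],[0,0,0,0,0,5,-1],[0,0,0,0,0,5,-1]]]}}

```text
time: 2.1
eef_pos: [472.5, -119.0, 117.9]
tool_rot: [-0.794, -3.032, -0.002]
ft_force: [0.7, -1.0, 0.0]
width: 85.2
grasp_force: 0.0
```

Run:
```python
from t import *
print(tool()[0]);rows([481.4,-127.3,13],Rm)
im,d=snapshot('top');P=cloud('top',d);print(fit_bottle(P,(426,-96,30,-.51)))
```

```text
[ 472.49069058 -119.01578175  117.93619432]
turn [-0.05 -0.42 -0.  ] shift [-1.26 -0.28 10.48] rows 2.5 0.1
(array([422.41728662, -94.42052642,  27.6847795 ,  -0.50931936]), 466, np.float64(1.1452653403645465))
```

Request:
{"fn": "send_rows", "kwargs": {"steps": [[[0,-0.4,0,-1.26,-0.28,1,-1],[0,-0.4,0,-1.26,-0.28,3,-1],[0,-0.4,0,-1.26,-0.28,5.5,-1],[0,-0.4,0,-1.26,-0.28,8,-1],[0,-0.4,0,-1.26,-0.28,9.8,-1],[0,-0.4,0,-1.26,-0.28,10.5,-1],[0,-0.4,0,-1.26,-0.28,10.5,-1],[0,-0.4,0,-1.26,-0.28,10.5,-1]]]}}

```text
time: 2.82
eef_pos: [486.0, -128.8, 17.5]
tool_rot: [0.792, 3.031, -0.003]
ft_force: [0.4, 0.3, 0.4]
width: 85.7
grasp_force: 0.0
```

Run:
```python
from t import *
print(bot.get_state()['joint_vel']);rows([481.4,-127.3,12],Rm)
```

```text
[-0.00465662 -0.01783319 -0.01636295  0.00024795 -0.00484988  0.00015167]
turn [0.01 0.5  0.05] shift [ 0.48 -0.09  0.54] rows 0.2 0.1
```

Request:
{"fn": "send_rows", "kwargs": {"steps": [[[0,0.4,0,0,-0.1,0.4,-1],[0,0.4,0,0,-0.1,0.4,-0.6],[0,0.4,0,0,-0.1,0.4,-0.3],[0,0.4,0,0,-0.1,0.4,0],[0,0.4,0,0,-0.1,0.4,0],[0,0.4,0,0,-0.1,0.4,0],[0,0.4,0,0,-0.1,0.4,0],[0,0.4,0,0,-0.1,0.4,0]]], "grip_force": 30}}

```text
time: 3.48
eef_pos: [485.5, -130.1, 13.5]
tool_rot: [0.794, 3.038, -0.001]
ft_force: [-0.9, -0.6, 5.5]
width: 58.0
grasp_force: 33.3
```

Run:
```python
from t import *
s=bot.get_state();print(s['width'],s['grasp_force'],s['eef_pos'],s['ft_force'])
d=np.array([np.cos(yaw),np.sin(yaw)]);print('along',(s['eef_pos'][:2]-np.array([425.6,-95.9]))@d)
```

```text
58.00034890879434 33.30724717117846 [ 485.45780304 -130.05789847   13.46775524] [-0.91785655 -0.56951132  5.47661881]
along 68.9167196486014
```

Request:
{"fn": "send_rows", "kwargs": {"steps": [[[0,0,0,0,0,0,-0.5],[0,0,0,0,0,0,-0.8],[0,0,0,0,0,0,-0.8],[0,0,0,0,0,0.3,-0.8],[0,0,0,0,0,0.7,-0.8],[0,0,0,0,0,0.7,-0.8],[0,0,0,0,0,0.7,0],[0,0,0,0,0,0.7,0],[0,0,0,0,0,0.7,0],[0,0,0,0,0,0.7,0]]], "grip_force": 30}}

```text
time: 4.32
eef_pos: [484.3, -129.4, 5.1]
tool_rot: [-0.795, -3.039, -0.0]
ft_force: [0.2, -0.3, -2.0]
width: 58.2
grasp_force: 33.1
```

Request:
{"fn": "send_rows", "kwargs": {"steps": [[[0,0,0,0,0,0,0],[0,0,0,0,0,0,0]]]}}

```text
time: 4.48
eef_pos: [484.3, -129.4, 5.1]
tool_rot: [-0.795, -3.039, -0.0]
ft_force: [0.5, 0.5, -1.8]
width: 58.2
grasp_force: 33.1
```

Request:
{"fn": "send_rows", "kwargs": {"steps": [[[0,0,0,0,0,-0.5,0],[0,0,0,0,0,-1.5,0],[0,0,0,0,0,-3,0],[0,0,0,0,0,-5,0],[0,0,0,0,0,-7.5,0],[0,0,0,0,0,-10,0],[0,0,0,0,0,-13,0],[0,0,0,0,0,-15,0],[0,0,0,0,0,-16,0],[0,0,0,0,0,-16,0]]]}}

```text
time: 5.32
eef_pos: [486.5, -130.4, 168.9]
tool_rot: [0.793, 3.033, -0.002]
ft_force: [1.7, -0.0, -4.1]
width: 58.2
grasp_force: 33.3
```

```bash
cat >> t.py <<'E'
C=np.array([490.6,97.6,95.2]);CR=cradleR(.011)
PR=CR@np.diag([-1.,1,-1])   # tool frame when placing: x=-cx, y=cy, z=-cz
G0=69.0  # grasp distance from foot
def place(x,z,y=0): return C+CR@np.array([x,y,z])
E
python3 - <<'E'
from t import *
print(bot.get_state())
im,d=snapshot('scene');cv2.imwrite('pics/s1.png',cv2.resize(im[180:380,220:500,::-1],None,fx=2.5,fy=2.5))
rows(place(74,130),PR)
E
```

```text
{'time': 5.3167, 'joint_pos': array([-4.01252659e-01,  1.74406007e-02,  1.95684058e+00, -3.29882375e-05,
        1.16052195e+00, -1.46038286e+00]), 'joint_vel': array([-0.00033029,  0.04668979,  0.04989028, -0.00127267, -0.03439253,
       -0.00070802]), 'joint_torque': array([ 1.17521994e-01, -3.08262312e+01, -2.92602110e+01, -5.89158692e-03,
        2.21545254e-01,  6.25057783e-04]), 'eef_pos': array([ 486.52008326, -130.38652192,  168.90104843]), 'tool_rot': array([ 7.93265812e-01,  3.03285250e+00, -1.58912329e-03]), 'ft_force': array([ 1.73588216, -0.04227741, -4.10573346]), 'moment': array([ 0.10040165,  0.06296422, -0.02269947]), 'grasp_force': 33.31062028410088, 'width': 58.15563256750031}
turn [ -7.86 -29.15 -29.25] shift [10.72 20.05 -7.84] rows 5.8 5.9
```

View pics/s1.png

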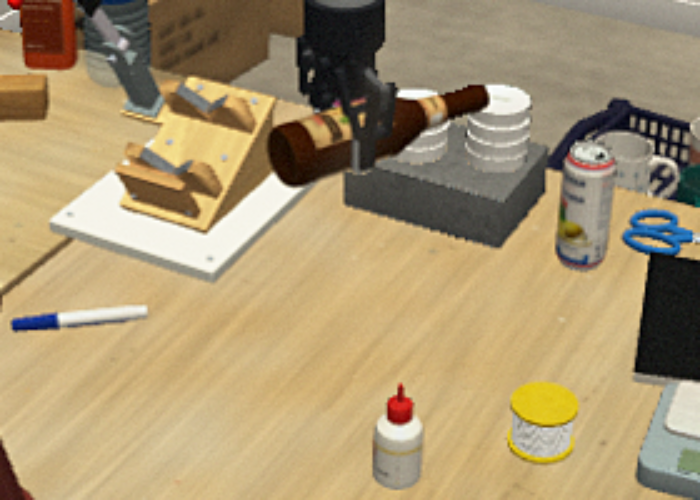

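Request:
{"fn": "send_rows", "kwargs": {"steps": [[[0,0,0,0.5,1,-1.5,0],[0,0,0,1.5,3,-3,0],[-0.8,-2.9,-2.9,2.7,5,-4.5,0],[-2,-7.3,-7.3,4,7.5,-6,0],[-3.1,-11.6,-11.7,5.3,10,-7,0],[-4.3,-16,-16,6.7,12.5,-7.8,0],[-5.5,-20.4,-20.5,8,15,-7.8,0],[-6.5,-24.7,-24.8,9.2,17.2,-7.8,0],[-7.4,-27.5,-27.6,10.2,19.2,-7.8,0],[-7.9,-29.1,-29.2,10.7,20,-7.8,0]]]}}

```text
time: 6.2
eef_pos: [485.4, 99.4, 238.6]
tool_rot: [-0.019, 2.628, 0.008]
ft_force: [0.1, -0.4, -4.2]
width: 58.2
grasp_force: 34.2
```

Request:
{"fn": "send_rows", "kwargs": {"steps": [[[0,0,0,0,0,0,0],[0,0,0,0,0,0,0]]]}}

```text
time: 6.37
eef_pos: [486.8, 97.5, 239.9]
tool_rot: [-0.014, 2.628, 0.006]
ft_force: [-0.1, 0.6, -3.4]
width: 58.3
grasp_force: 34.2
```

```bash
cat >> h.py <<'E'
def incr(P,C,CR,r=36):
    "fit bottle axis (5 dof+foot) of points near the cradle axis frame: params foot x,y,z, ang_z, ang_y in the cradle frame"
    pass
def fit_tilt(P,C,CR,x0):
    q=(P.reshape(-1,3)-C)@CR;x=np.array(x0,float)
    D=lambda y:np.array([1,y[3],y[4]])/np.sqrt(1+y[3]**2+y[4]**2)
    def sp(y,Q):
        d=D(y);v=Q-y[:3];t=v@d;return t,np.linalg.norm(v-t[:,None]*d,axis=1)
    def res(y,Q):
        t,r=sp(y,Q);side=r-prof(np.clip(t,0,232))
        return np.where(t<0,np.hypot(t,np.maximum(side,0)),np.where(t>232,t-232,side*np.where(abs(t-140)<28,.3,1)))
    for _ in range(6):
        t,r=sp(x,q);p=prof(np.clip(t,0,232))
        k=(t>-12)&(t<242)&(abs(r-p)<7)&((t<50)|(t>95));Q=q[k]
        s=least_squares(res,x,args=(Q,),loss='soft_l1',f_scale=2,x_scale=[1,1,1,.01,.01]);x=s.x
    return x.round(3),len(Q),np.median(abs(s.fun)).round(2)
E
python3 - <<'E'
from t import *
q,r=tool();print('tcp in cradle',(q-C)@CR);rows(place(74,130),PR)
for n in('scene','top'):
    im,d=snapshot(n);P=cloud(n,d);print(n,fit_tilt(P,C,CR,(5,0,155,0,0)))
cv2.imwrite('pics/top2.png',cv2.resize(im[100:340,160:480,::-1],None,fx=2,fy=2))
E
```

```text
tcp in cradle [ 6.90977143e+01 -1.07606118e-01  1.27213928e+02]
turn [ 0.08 -0.56 -0.03] shift [-0.49  0.01 -0.28] rows 0.1 0.1
scene (array([-1.33600e+00,  1.92600e+00,  1.52868e+02,  3.00000e-03,
       -6.00000e-03]), 941, np.float64(1.15))
top (array([ 2.75300e+00,  3.35000e-01,  1.51464e+02, -2.00000e-03,
       -8.00000e-03]), 1235, np.float64(0.51))
```

View pics/top2.png

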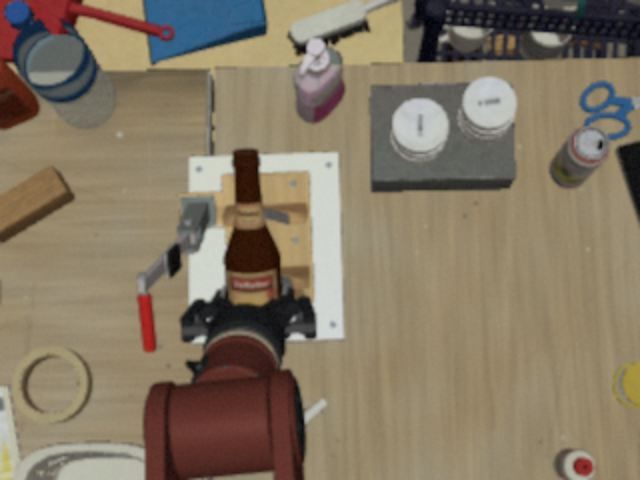

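Request:
{"fn": "send_rows", "kwargs": {"steps": [[[0,-0.5,0,-0.43,-0.07,1,0],[0,-0.5,0,-0.43,-0.07,3,0],[0,-0.5,0,-0.43,-0.07,5.2,0],[0,-0.5,0,-0.43,-0.07,7.4,0],[0,-0.5,0,-0.43,-0.07,9.2,0],[0,-0.5,0,-0.43,-0.07,10.6,0],[0,-0.5,0,-0.43,-0.07,11.6,0],[0,-0.5,0,-0.43,-0.07,12,0],[0,-0.5,0,-0.43,-0.07,12,0],[0,-0.5,0,-0.43,-0.07,12,0]]]}}

```text
time: 7.3
eef_pos: [552.9, 96.7, 141.3]
tool_rot: [-0.011, 2.613, 0.006]
ft_force: [-0.1, -0.5, -3.4]
width: 58.3
grasp_force: 34.2
```

Run:
```python
from t import *
q,r=tool();tc=(q-C)@CR;print('tcp in cradle',tc);rows(place(70.5,-23.5,-.7),PR);print(bot.get_state()['ft_force'])
for n in('scene','top'):
    im,d=snapshot(n);P=cloud(n,d);print(n,fit_tilt(P,C,CR,(4,0,tc[2]+25,0,0)))
```

```text
tcp in cradle [77.02732343 -1.55871505  8.77560683]
turn [ 0.05  0.28 -0.15] shift [0.67 0.08 3.22] rows 0.8 0.0
[-0.06798495 -0.52140019 -3.36264907]
scene (array([ 2.3480e+00,  1.3930e+00,  3.3246e+01, -6.0000e-03,  1.0000e-02]), 869, np.float64(1.19))
top (array([ 9.5600e+00, -2.8200e-01,  3.1597e+01, -2.0000e-03,  9.0000e-03]), 1005, np.float64(0.59))
```

Request:
{"fn": "send_rows", "kwargs": {"steps": [[[0,0.4,0,0.2,0.05,0.5,0],[0,0.4,0,0.4,0.05,1,0],[0,0.4,0,0.45,0.05,1.5,0],[0,0.4,0,0.45,0.05,2,0],[0,0.4,0,0.45,0.05,2.4,0],[0,0.4,0,0.45,0.05,2.7,0],[0,0.4,0,0.45,0.05,2.9,0],[0,0.4,0,0.45,0.05,2.9,0],[0,0.4,0,0.45,0.05,2.9,0]]]}}

```text
time: 8.15
eef_pos: [563.3, 98.1, 113.9]
tool_rot: [-0.013, 2.62, 0.006]
ft_force: [0.6, 0.7, -3.6]
width: 58.0
grasp_force: 34.2
```

Run:
```python
from t import *
q,r=tool();tc=(q-C)@CR;print('tcp in cradle',tc);rows(place(70.5,-23.5,-.7),PR);print(bot.get_state()['ft_force'])
for n in('scene','top'):
    im,d=snapshot(n);P=cloud(n,d);print(n,fit_tilt(P,C,CR,(4,0,tc[2]+25,0,0)))
```

```text
tcp in cradle [ 72.31505288  -0.31570318 -20.2140171 ]
turn [ 0.09 -0.1  -0.09] shift [ 0.18 -0.04  0.33] rows 0.1 0.0
[ 0.58749111  0.717093   -3.64212065]
scene (array([-1.2873e+01,  9.5800e-01,  4.4700e+00,  3.0000e-03,  4.0000e-03]), 834, np.float64(1.78))
top (array([ 5.147e+00, -9.770e-01,  2.771e+00,  7.000e-03,  1.000e-03]), 960, np.float64(0.61))
```

Request:
{"fn": "send_rows", "kwargs": {"steps": [[[0,0,0,0.08,0,0.1,0],[0,0,0,0.15,0,0.2,0],[0,0,0,0.2,0,0.25,0],[0,0,0,0.2,0,0.25,0],[0,0,0,0.2,0,0.25,0]]]}}

```text
time: 8.67
eef_pos: [562.8, 98.1, 110.8]
tool_rot: [-0.013, 2.619, 0.006]
ft_force: [-0.2, -0.0, -3.4]
width: 58.0
grasp_force: 34.3
```

Run:
```python
from t import *
q,r=tool();tc=(q-C)@CR;print('tcp in cradle',tc);print('f cradle',bot.get_state()['ft_force']@CR)
```

```text
tcp in cradle [ 70.32785338  -0.32614682 -22.54557052]
f cradle [-1.87313257 -0.02245233 -2.86768679]
```

Still free. I'll lower by another 2 mm and watch the force.

Request:
{"fn": "send_rows", "kwargs": {"steps": [[[0,0,0,0,0,0.08,0],[0,0,0,0,0,0.16,0],[0,0,0,0,0,0.16,0],[0,0,0,0,0,0.16,0]]]}}

```text
time: 9.0
eef_pos: [563.7, 97.8, 109.9]
tool_rot: [-0.013, 2.619, 0.006]
ft_force: [-4.5, -1.3, 0.8]
width: 58.5
grasp_force: 34.9
```

Request:
{"fn": "send_rows", "kwargs": {"steps": [[[0,0,0,0,0,0,-0.2],[0,0,0,0,0,0,-0.5],[0,0,0,0,0,0,-1],[0,0,0,0,0,0,-1],[0,0,0,0,0,0,-1],[0,0,0,0,0,0,-1]]], "grip_force": 20}}

```text
time: 9.5
eef_pos: [564.2, 98.2, 110.0]
tool_rot: [-0.013, 2.618, 0.007]
ft_force: [0.4, -0.2, 0.2]
width: 85.6
grasp_force: 0.0
```

Run:
```python
from t import *
s=bot.get_state();print(s['width'],s['grasp_force'],s['ft_force'])
q,r=tool();tc=(q-C)@CR;print('tcp in cradle',tc)
for n in('scene','top'):
    im,d=snapshot(n);P=cloud(n,d);print(n,fit_tilt(P,C,CR,(2,0,0,0,0)))
```

```text
85.55588677752317 0.0 [ 0.43862074 -0.22006942  0.22692616]
tcp in cradle [ 71.15511473  -0.18272885 -23.97388695]
scene (array([-1.5278e+01,  4.3900e-01,  1.8000e-02,  2.0000e-03,  8.0000e-03]), 816, np.float64(1.82))
top (array([ 2.550e+00, -8.240e-01, -1.457e+00,  3.000e-03,  2.000e-03]), 958, np.float64(0.65))
```

Request:
{"fn": "send_rows", "kwargs": {"steps": [[[0,0,0,0,0,-1,-1],[0,0,0,0,0,-3,-1],[0,0,0,0,0,-6,-1],[0,0,0,0,0,-9,-1],[0,0,0,0,0,-12,-1],[0,0,0,0,0,-15,-1],[0,0,0,0,0,-17,-1],[0,0,0,0,0,-18,-1],[0,0,0,0,0,-18,-1]]]}}

```text
time: 10.35
eef_pos: [474.8, 97.1, 268.8]
tool_rot: [-0.013, 2.613, 0.007]
ft_force: [0.6, -0.1, 0.3]
width: 85.0
grasp_force: 0.0
```

Run:
```python
from t import *
q,r=tool();tc=(q-C)@CR;print('tcp in cradle',tc)
for n in('scene','top'):
    im,d=snapshot(n);P=cloud(n,d);print(n,fit_tilt(P,C,CR,(2,0,0,0,0)))
    i=im.astype(int);m=(i[...,0]>150)&(i[...,1]<60)&(i[...,2]<70)&(P[...,0]>400)&(P[...,0]<600)&(P[...,1]>130)&(P[...,1]<330)&(P[...,2]>50)
    Q=(P[m]-C)@CR;print('handle',len(Q),Q.mean(0),Q.min(0),Q.max(0))
    if n=='scene':cv2.imwrite('pics/s3.png',cv2.resize(im[130:330,180:460,::-1],None,fx=2.5,fy=2.5))
```

```text
tcp in cradle [ 73.14609004  -0.37596778 158.22600241]
scene (array([-1.5275e+01,  1.0000e-03, -6.7500e-01,  5.0000e-03,  1.3000e-02]), 1083, np.float64(1.64))
handle 80 [ 60.36668728 107.15884    205.21910041] [ 32.932554    99.94654861 199.48058169] [ 88.23096255 115.17807061 211.59959271]
top (array([-1.826,  0.036, -1.177, -0.003,  0.002]), 1448, np.float64(0.79))
handle 107 [ 67.22840611 107.29459618 204.78390617] [ 35.53919254 103.05125272 200.1359171 ] [ 97.87558462 111.50742186 209.07833067]
```

View pics/s3.png

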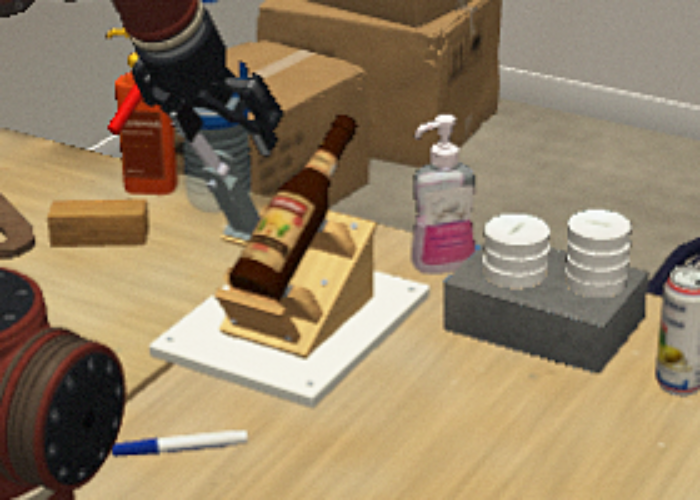

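The picture shows the bottle seated neck uphill in both vees, foot at the stop near (255,280), with the hold-down arm still upright and the handle tip at about (120,118). Next I go above the handle.

Request:
{"fn": "send_rows", "kwargs": {"steps": [[[0,0,0,0,0,-3,-1],[0,0,0,0,0,-6,-1],[0,0,0,0,0,-9,-1],[0,0,0,0.5,2,-10.7,-1],[0,0,0,1.1,5,-10.7,-1],[0,0,0,1.1,8,-10.7,-1],[0,0,0,1.1,10,-10.7,-1],[0,0,0,1.1,10.7,-10.7,-1],[0,0,0,1.1,10.7,-10.7,-1],[0,0,0,1.1,10.7,-10.7,-1]]]}}

```text
time: 11.28
eef_pos: [409.7, 202.7, 350.9]
tool_rot: [-0.015, 2.623, 0.004]
ft_force: [-0.5, -0.9, -0.2]
width: 85.0
grasp_force: 0.0
```

Run:
```python
from t import *
q,r=tool();tc=(q-C)@CR;print('tcp in cradle',tc,bot.get_state()['joint_pos'])
rows(place(62,181,107),PR)
for n in('scene','top'):
    im,d=snapshot(n);P=cloud(n,d);print(n,fit_tilt(P,C,CR,(2,0,0,0,0)))
```

```text
tcp in cradle [ 58.79346969 105.97520457 261.37013337] [ 0.44532049 -0.54853003  2.12906584 -0.2369747   1.09487019 -1.07788665]
turn [-0.   -0.28  0.01] shift [-0.36  0.1   8.04] rows 1.9 0.0
scene (array([-1.457e+01,  8.670e-01,  2.840e-01, -3.000e-03,  6.000e-03]), 1093, np.float64(1.62))
top (array([-3.562e+00, -1.350e-01, -1.035e+00, -2.000e-03,  2.000e-03]), 1484, np.float64(0.84))
```

Request:
{"fn": "send_rows", "kwargs": {"steps": [[[0,0,0,-0.3,0.1,1.5,-1],[0,0,0,-0.3,0.1,3.5,-1],[0,0,0,-0.3,0.1,5.5,-1],[0,0,0,-0.3,0.1,7,-1],[0,0,0,-0.3,0.1,7.8,-1],[0,0,0,-0.3,0.1,8,-1],[0,0,0,-0.3,0.1,8,-1],[0,0,0,-0.3,0.1,8,-1]]]}}

```text
time: 12.05
eef_pos: [452.8, 204.2, 286.2]
tool_rot: [-0.012, 2.618, 0.007]
ft_force: [-0.6, 0.6, -0.3]
width: 85.6
grasp_force: 0.0
```

Run:
```python
from t import *
q,r=tool();tc=(q-C)@CR;print('tcp in cradle',tc,bot.get_state()['ft_force'])
for n in('scene','top'):
    im,d=snapshot(n);P=cloud(n,d);Q=(P.reshape(-1,3)-C)@CR;b=im.reshape(-1,3).astype(int).sum(1)<200
    k=(np.hypot(Q[:,1],Q[:,2])<18)&(Q[:,0]>150)&(Q[:,0]<260);print(n,'mouth',np.percentile(Q[k][:,0],[95,98,99,100]))
    if n=='top':cv2.imwrite('pics/t4.png',cv2.resize(im[140:300,180:380,::-1],None,fx=3.5,fy=3.5))
```

```text
tcp in cradle [ 63.72260818 107.04842922 183.70477206] [-0.62460094  0.59454849 -0.26313643]
scene mouth [226.71906472 229.20582336 230.28437405 231.93367106]
top mouth [230.60124032 231.69777811 232.20324504 233.54890348]
```

View pics/t4.png

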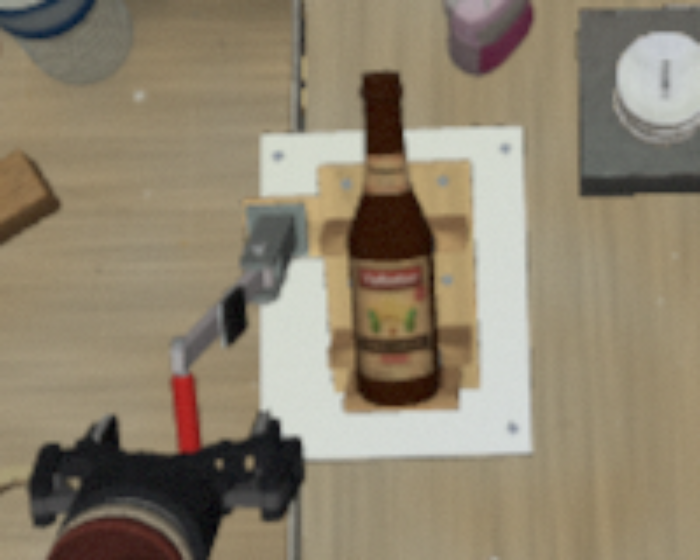

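The picture shows the bottle centred in the cradle with its foot on the cork stop (about (395,400)), and the red handle (185,410) between the open fingers. Closing.

Request:
{"fn": "send_rows", "kwargs": {"steps": [[[0,0,0,0,0,0.2,-0.5],[0,0,0,0,0,0.2,0],[0,0,0,0,0,0.2,0.4],[0,0,0,0,0,0.2,0.6],[0,0,0,0,0,0.2,0.8],[0,0,0,0,0,0.2,1],[0,0,0,0,0,0.2,1],[0,0,0,0,0,0.2,1],[0,0,0,0,0,0.2,1],[0,0,0,0,0,0.2,1]]], "grip_force": 20}}

```text
time: 12.98
eef_pos: [453.3, 204.7, 283.5]
tool_rot: [-0.013, 2.619, 0.007]
ft_force: [-1.5, 0.1, 1.3]
width: 13.3
grasp_force: 20.7
```

```bash
cat >> t.py <<'E'
def arc(offy,offz,ths):
    "TCP cradle y,z shifts (tool y,z cm) from the first angle"
    for t in ths:
        y=85-160*np.cos(t);z=42+160*np.sin(t)
        y0=85-160*np.cos(ths[0]);z0=42+160*np.sin(ths[0]);print(round(t,3),round((y-y0)/10,2),round(-(z-z0)/10,2))
E
python3 - <<'E'
from t import *
q,r=tool();tc=(q-C)@CR;print('tcp in cradle',tc,bot.get_state()['ft_force']@CR,bot.get_state()['width'],bot.get_state()['grasp_force'])
th0=np.arccos((85-tc[1])/160);print(th0)
arc(0,0,np.r_[th0,np.linspace(th0,th0-.9,11)[1:]])
E
```

```text
tcp in cradle [ 62.86337256 107.51139485 181.14689607] [-0.68471924  0.06783552  1.84708409] 13.255660945373933 20.67728877067566
1.7119609192567442
1.712 0.0 -0.0
1.622 -1.43 -0.14
1.532 -2.87 -0.15
1.442 -4.31 -0.03
1.352 -5.72 0.22
1.262 -7.11 0.6
1.172 -8.46 1.1
1.082 -9.76 1.71
0.992 -11.0 2.45
0.902 -12.17 3.29
0.812 -13.26 4.23
```

Request:
{"fn": "send_rows", "kwargs": {"steps": [[[0,0,0,0,-0.72,-0.08,1],[0,0,0,0,-1.43,-0.14,1],[0,0,0,0,-2.15,-0.16,1],[0,0,0,0,-2.87,-0.15,1],[0,0,0,0,-3.59,-0.1,1],[0,0,0,0,-4.31,-0.03,1],[0,0,0,0,-5.02,0.08,1],[0,0,0,0,-5.72,0.22,1],[0,0,0,0,-6.42,0.4,1],[0,0,0,0,-7.11,0.6,1]]]}}

```text
time: 13.82
eef_pos: [457.3, 132.3, 278.3]
tool_rot: [-0.012, 2.618, 0.006]
ft_force: [-0.8, 0.5, 1.8]
width: 13.3
grasp_force: 20.9
```

```bash
cat >> t.py <<'E'
def stat(ths=None):
    s=bot.get_state();q,r=tool();tc=(q-C)@CR;print('tcp in cradle',tc.round(1),(s['ft_force']@CR).round(2),s['width'],s['grasp_force'])
    y,z=tc[1]-85,tc[2]+18.7-42;th=np.arctan2(z,-y);print('theta',th,'radius',np.hypot(y,z))
    rows(place(62.9,tc[2],tc[1]),PR)
    if ths is not None:
        for t in ths:
            print(round(t,3),'ty',round((85-160*np.cos(t)-tc[1])/10,2),'tz',round(-(42+160*np.sin(t)-18.7-tc[2])/10,2))
E
python3 - <<'E'
from t import *
stat(np.arange(1.2,.4,-.05))
E
```

```text
tcp in cradle [ 63.   35.1 175.1] [0.21 0.49 1.99] 13.316292811236645 20.858396887779236
theta 1.252972425567946 radius 159.79572205703874
turn [ 0.05 -0.02 -0.12] shift [ 0.01 -0.    0.  ] rows 0.0 0.0
1.2 ty -0.8 tz 0.27
1.15 ty -1.54 tz 0.58
1.1 ty -2.26 tz 0.92
1.05 ty -2.97 tz 1.3
1.0 ty -3.65 tz 1.72
0.95 ty -4.31 tz 2.16
0.9 ty -4.95 tz 2.65
0.85 ty -5.57 tz 3.16
0.8 ty -6.15 tz 3.7
0.75 ty -6.71 tz 4.27
0.7 ty -7.24 tz 4.87
0.65 ty -7.74 tz 5.5
0.6 ty -8.21 tz 6.14
0.55 ty -8.65 tz 6.82
0.5 ty -9.05 tz 7.51
0.45 ty -9.41 tz 8.22
```

Request:
{"fn": "send_rows", "kwargs": {"steps": [[[0,0,0,0,-0.8,0.27,1],[0,0,0,0,-1.54,0.58,1],[0,0,0,0,-2.26,0.92,1],[0,0,0,0,-2.97,1.3,1],[0,0,0,0,-3.65,1.72,1],[0,0,0,0,-4.31,2.16,1],[0,0,0,0,-4.95,2.65,1],[0,0,0,0,-5.57,3.16,1],[0,0,0,0,-6.15,3.7,1],[0,0,0,0,-6.71,4.27,1]]]}}

```text
time: 14.65
eef_pos: [479.5, 65.4, 241.1]
tool_rot: [-0.012, 2.618, 0.005]
ft_force: [1.2, 0.4, 0.6]
width: 13.2
grasp_force: 21.1
```

Run:
```python
from t import *
stat(np.arange(.7,.05,-.05))
```

```text
tcp in cradle [ 63.  -32.1 132.1] [ 1.37  0.43 -0.07] 13.19330251676441 21.054698824882507
theta 0.7486562279154899 radius 159.8079247496517
turn [ 0.02 -0.01 -0.11] shift [ 0.01 -0.    0.  ] rows 0.0 0.0
0.7 ty -0.53 tz 0.57
0.65 ty -1.03 tz 1.19
0.6 ty -1.5 tz 1.84
0.55 ty -1.93 tz 2.51
0.5 ty -2.33 tz 3.21
0.45 ty -2.7 tz 3.92
0.4 ty -3.03 tz 4.65
0.35 ty -3.32 tz 5.39
0.3 ty -3.58 tz 6.15
0.25 ty -3.8 tz 6.92
0.2 ty -3.97 tz 7.7
0.15 ty -4.11 tz 8.49
0.1 ty -4.21 tz 9.28
```

Request:
{"fn": "send_rows", "kwargs": {"steps": [[[0,0,0,0,-0.53,0.57,1],[0,0,0,0,-1.03,1.19,1],[0,0,0,0,-1.5,1.84,1],[0,0,0,0,-1.93,2.51,1],[0,0,0,0,-2.33,3.21,1],[0,0,0,0,-2.7,3.92,1],[0,0,0,0,-3.03,4.65,1],[0,0,0,0,-3.32,5.39,1],[0,0,0,0,-3.58,6.1,1],[0,0,0,0,-3.58,6.15,1]]]}}

```text
time: 15.48
eef_pos: [511.2, 29.9, 186.8]
tool_rot: [-0.013, 2.618, 0.004]
ft_force: [1.3, -7.6, 1.8]
width: 13.3
grasp_force: 22.5
```

Run:
```python
from t import *
stat(np.arange(.27,-.03,-.03))
for n in('scene','top'):
    im,d=snapshot(n);P=cloud(n,d);Q=(P.reshape(-1,3)-C)@CR
    k=(np.hypot(Q[:,1],Q[:,2])<18)&(Q[:,0]>150)&(Q[:,0]<260);print(n,'mouth',np.percentile(Q[k][:,0],[98,99]))
```

```text
tcp in cradle [ 62.9 -67.9  69.4] [ 1.95 -7.59  0.96] 13.328124503093427 22.48647451400757
theta 0.29295756359763614 radius 159.7065317684867
turn [-0.03 -0.02 -0.07] shift [ 0. -0.  0.] rows 0.0 0.0
0.27 ty -0.13 tz 0.34
0.24 ty -0.25 tz 0.81
0.21 ty -0.36 tz 1.28
0.18 ty -0.45 tz 1.75
0.15 ty -0.53 tz 2.22
0.12 ty -0.59 tz 2.7
0.09 ty -0.65 tz 3.17
0.06 ty -0.68 tz 3.65
0.03 ty -0.7 tz 4.13
0.0 ty -0.71 tz 4.61
-0.03 ty -0.7 tz 5.09
scene mouth [230.37459016 231.27106566]
top mouth [231.83831044 232.14170606]
```

Request:
{"fn": "send_rows", "kwargs": {"steps": [[[0,0,0,0,-0.2,0.34,1],[0,0,0,0,-0.33,0.81,1],[0,0,0,0,-0.44,1.28,1],[0,0,0,0,-0.53,1.75,1],[0,0,0,0,-0.61,2.22,1],[0,0,0,0,-0.67,2.7,1],[0,0,0,0,-0.73,3.17,1],[0,0,0,0,-0.76,3.65,1],[0,0,0,0,-0.76,3.65,1],[0,0,0,0,-0.76,3.65,1]]]}}

```text
time: 16.42
eef_pos: [529.2, 22.7, 155.5]
tool_rot: [-0.013, 2.618, 0.003]
ft_force: [2.9, -8.4, 0.7]
width: 13.3
grasp_force: 23.0
```

Run:
```python
from t import *
stat()
```

```text
tcp in cradle [ 62.9 -75.3  33.3] [ 2.75 -8.41 -0.79] 13.300425366071652 22.962937653064728
theta 0.06256496192179775 radius 160.65848151322132
turn [-0.04 -0.02 -0.05] shift [-0.  0. -0.] rows 0.0 0.0
```

Request:
{"fn": "send_rows", "kwargs": {"steps": [[[0,0,0,0,-0.1,0.1,1],[0,0,0,0,-0.1,0.25,1],[0,0,0,0,-0.1,0.4,1],[0,0,0,0,-0.1,0.5,1],[0,0,0,0,-0.1,0.6,1],[0,0,0,0,-0.1,0.6,1],[0,0,0,0,-0.1,0.6,1]]]}}

```text
time: 17.0
eef_pos: [532.1, 22.3, 150.6]
tool_rot: [-0.013, 2.618, 0.004]
ft_force: [2.4, -7.0, 0.4]
width: 12.9
grasp_force: 23.0
```

Run:
```python
from t import *
stat()
```

```text
tcp in cradle [ 62.9 -75.8  27.7] [ 2.18 -6.98 -0.82] 12.869427779291211 23.01208734512329
theta 0.027209025150352912 radius 160.84808490810892
turn [ 0.01 -0.01 -0.06] shift [ 0. -0.  0.] rows 0.0 0.0
```

Request:
{"fn": "send_rows", "kwargs": {"steps": [[[0,0,0,0,-0.03,0.08,1],[0,0,0,0,-0.03,0.16,1],[0,0,0,0,-0.03,0.16,1]]]}}

```text
time: 17.25
eef_pos: [532.9, 22.2, 149.3]
tool_rot: [-0.013, 2.618, 0.005]
ft_force: [3.8, -6.5, 1.0]
width: 12.7
grasp_force: 23.1
```

Run:
```python
from t import *
stat()
```

```text
tcp in cradle [ 62.9 -75.9  26.1] [ 3.73 -6.52 -0.99] 12.69592939336534 23.072761595249176
theta 0.01736073592302734 radius 160.91305550754188
turn [ 0.03 -0.01 -0.07] shift [ 0. -0.  0.] rows 0.0 0.0
```

Request:
{"fn": "send_rows", "kwargs": {"steps": [[[0,0,0,0,0,0.07,1],[0,0,0,0,0,0.14,1],[0,0,0,0,0,0.14,1]]]}}

```text
time: 17.5
eef_pos: [533.6, 22.1, 148.0]
tool_rot: [-0.013, 2.618, 0.005]
ft_force: [3.0, -6.0, 0.2]
width: 12.9
grasp_force: 23.1
```

Run:
```python
from t import *
stat()
```

```text
tcp in cradle [ 62.9 -76.   24.7] [ 2.61 -6.06 -1.27] 12.942367726624909 23.10421496629715
theta 0.008642066474360706 radius 160.9843933742069
turn [ 0.02 -0.   -0.07] shift [ 0. -0.  0.] rows 0.0 0.0
```

Request:
{"fn": "send_rows", "kwargs": {"steps": [[[0,0,0,0,0,0.07,1],[0,0,0,0,0,0.14,1],[0,0,0,0,0,0.14,1]]]}}

```text
time: 17.75
eef_pos: [534.3, 22.1, 146.8]
tool_rot: [-0.013, 2.618, 0.005]
ft_force: [3.4, -6.2, 0.9]
width: 13.0
grasp_force: 23.1
```

Run:
```python
from t import *
stat()
```

```text
tcp in cradle [ 62.9 -76.   23.3] [ 3.28 -6.23 -0.88] 12.989507831371256 23.12442272901535
theta -8.293345828766892e-05 radius 161.00739881224968
turn [ 0.01 -0.   -0.07] shift [ 0. -0.  0.] rows 0.0 0.0
```

Request:
{"fn": "send_rows", "kwargs": {"steps": [[[0,0,0,0,0,0.07,1],[0,0,0,0,0,0.14,1],[0,0,0,0,0,0.14,1]]]}}

```text
time: 18.0
eef_pos: [535.0, 22.0, 145.6]
tool_rot: [-0.013, 2.618, 0.004]
ft_force: [3.6, -7.3, 1.1]
width: 13.1
grasp_force: 23.2
```

Run:
```python
from t import *
stat()
```

```text
tcp in cradle [ 62.9 -76.1  21.9] [ 3.56 -7.35 -0.83] 13.103722216848615 23.160009384155273
theta -0.008811188919731879 radius 161.10125273218347
turn [ 0.01 -0.   -0.07] shift [ 0. -0.  0.] rows 0.0 0.0
```

Request:
{"fn": "send_rows", "kwargs": {"steps": [[[0,0,0,0,0,0.06,1],[0,0,0,0,0,0.12,1],[0,0,0,0,0,0.12,1]]]}}

```text
time: 18.25
eef_pos: [535.6, 22.0, 144.6]
tool_rot: [-0.013, 2.618, 0.004]
ft_force: [2.6, -7.5, 1.4]
width: 13.1
grasp_force: 23.2
```

Run:
```python
from t import *
stat()
```

```text
tcp in cradle [ 62.9 -76.1  20.7] [ 2.83 -7.55 -0.05] 13.116019619052231 23.183951675891876
theta -0.016250332271816197 radius 161.11047919792372
turn [ 0.01 -0.01 -0.06] shift [-0.  0. -0.] rows 0.0 0.0
```

Run:
```python
from t import *
for n in('scene','top'):
    im,d=snapshot(n);P=cloud(n,d);Q=(P.reshape(-1,3)-C)@CR
    k=(Q[:,0]>98)&(Q[:,0]<116)&(Q[:,2]>30)&(Q[:,2]<80)&(Q[:,1]>-82)&(Q[:,1]<60)
    A=Q[k];f=np.polyfit(A[:,1],A[:,2],1);print(n,len(A),f,'z at 60,0,-75',np.polyval(f,[60,0,-75]))
    for y in range(-80,60,20):
        m=(A[:,1]>y)&(A[:,1]<y+20);print(y,m.sum(),np.median(A[m][:,2]) if m.any() else '')
    i=im.reshape(-1,3).astype(int);r=(i[:,0]>120)&(i[:,1]<60)&(i[:,2]<70)&(Q[:,0]>25)&(Q[:,0]<100)&(abs(Q[:,1]+75)<25)
    print('red',r.sum(),np.median(Q[r],0) if r.any() else '')
    if n=='scene':cv2.imwrite('pics/s5.png',cv2.resize(im[180:300,240:400,::-1],None,fx=4.5,fy=4.5))
```

```text
scene 49 [-1.39949250e-02  4.57093014e+01] z at 60,0,-75 [44.86960586 45.70930136 46.75892073]
-80 11 46.010699909437676
-60 0 
-40 0 
-20 0 
0 0 
20 4 45.896487917538295
40 34 45.56309464136031
red 42 [ 44.67775239 -77.76689008  50.8082166 ]
top 410 [-2.36249451e-02  4.58288156e+01] z at 60,0,-75 [44.41131894 45.82881565 47.60068653]
-80 64 47.59672454422179
-60 53 47.00128558242453
-40 60 46.505426799424264
-20 52 46.18661303499908
0 63 45.291670842819784
20 55 44.90351219708829
40 57 44.71870227504991
red 64 [ 80.05900572 -76.24517673  49.69865425]
```

View pics/s5.png

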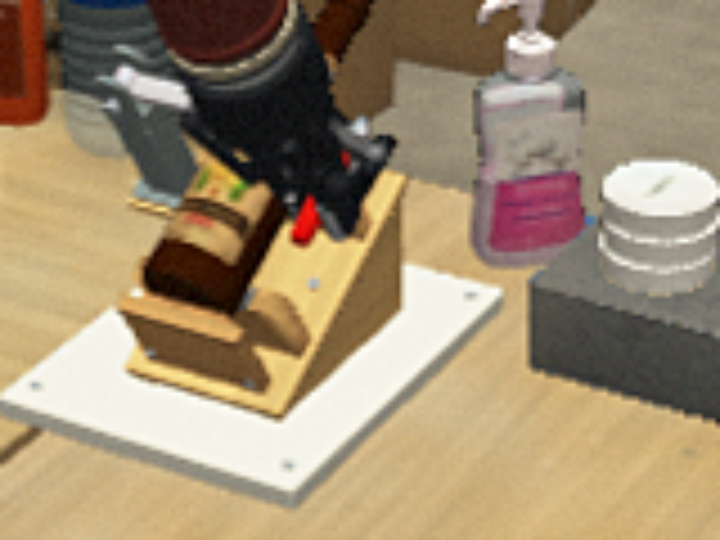

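The picture shows the handle (305,220) in the fingers, with the arm almost level; depth gives the arm about 0.015–0.02 rad above zero. I'll continue in small steps.

Request:
{"fn": "send_rows", "kwargs": {"steps": [[[0,0,0,0,0,0.06,1],[0,0,0,0,0,0.12,1],[0,0,0,0,0,0.12,1],[0,0,0,0,0,0.12,1]]]}}

```text
time: 18.68
eef_pos: [536.2, 22.0, 143.5]
tool_rot: [-0.013, 2.618, 0.004]
ft_force: [3.0, -7.6, 0.4]
width: 13.3
grasp_force: 23.2
```

```bash
cat >> t.py <<'E'
def armfit(n='top'):
    im,d=snapshot(n);P=cloud(n,d);Q=(P.reshape(-1,3)-C)@CR
    k=(Q[:,0]>98)&(Q[:,0]<116)&(Q[:,2]>30)&(Q[:,2]<80)&(Q[:,1]>-82)&(Q[:,1]<60)
    A=Q[k];f=np.polyfit(A[:,1],A[:,2],1);print(n,len(A),f,'z at 60,0,-75',np.polyval(f,[60,0,-75]))
E
python3 - <<'E'
from t import *
stat();armfit();armfit()
E
```

```text
tcp in cradle [ 62.9 -76.1  19.5] [ 2.72 -7.58 -1.14] 13.27220016799061 23.2040137052536
theta -0.023631318832329957 radius 161.16909445422576
turn [ 0.    0.   -0.07] shift [ 0. -0. -0.] rows 0.0 0.0
top 404 [-1.77360449e-02  4.53597655e+01] z at 60,0,-75 [44.29560283 45.35976553 46.6899689 ]
top 410 [-1.65576713e-02  4.52881700e+01] z at 60,0,-75 [44.29470973 45.28817002 46.52999537]
```

Request:
{"fn": "send_rows", "kwargs": {"steps": [[[0,0,0,0,0,0.06,1],[0,0,0,0,0,0.13,1],[0,0,0,0,0,0.13,1]]]}}

```text
time: 19.03
eef_pos: [536.9, 22.0, 142.4]
tool_rot: [-0.013, 2.618, 0.004]
ft_force: [2.8, -7.3, -0.3]
width: 13.1
grasp_force: 23.2
```

Run:
```python
from t import *
stat();armfit();armfit()
```

```text
tcp in cradle [ 62.9 -76.1  18.2] [ 2.22 -7.3  -1.62] 13.084601750649842 23.227288126945496
theta -0.03177468582702447 radius 161.2232371827978
turn [ 0.    0.   -0.06] shift [ 0. -0. -0.] rows 0.0 0.0
top 405 [-8.84504730e-03  4.46598565e+01] z at 60,0,-75 [44.1291537  44.65985654 45.32323509]
top 397 [-1.30085413e-02  4.47606578e+01] z at 60,0,-75 [43.98014534 44.76065782 45.73629842]
```

Request:
{"fn": "send_rows", "kwargs": {"steps": [[[0,0,0,0,0,0.06,1],[0,0,0,0,0,0.12,1],[0,0,0,0,0,0.12,1]]]}}

```text
time: 19.38
eef_pos: [537.3, 22.0, 141.5]
tool_rot: [-0.013, 2.618, 0.004]
ft_force: [-0.8, -8.3, 4.3]
width: 13.3
grasp_force: 23.5
```

Run:
```python
from t import *
stat();armfit();armfit()
```

```text
tcp in cradle [ 62.9 -76.1  17.2] [ 1.34 -8.29  4.17] 13.287338006437968 23.529377281665802
theta -0.037907711715453575 radius 161.2463507668335
turn [ 0.   -0.02 -0.06] shift [ 0. -0.  0.] rows 0.0 0.0
top 408 [-2.54985241e-03  4.39937557e+01] z at 60,0,-75 [43.84076455 43.99375569 44.18499462]
top 409 [1.04739514e-03 4.41009673e+01] z at 60,0,-75 [44.16381098 44.10096728 44.02241264]
```

Request:
{"fn": "send_rows", "kwargs": {"steps": [[[0,0,0,0,0,0,0.6],[0,0,0,0,0,0,0.4],[0,0,0,0,0,0,0.3],[0,0,0,0,0,0,0.3],[0,0,0,0,0,0,0.3]]]}}

```text
time: 19.9
eef_pos: [536.1, 23.3, 140.6]
tool_rot: [-0.013, 2.621, 0.007]
ft_force: [-1.0, -0.8, -0.6]
width: 29.8
grasp_force: 0.0
```

Run:
```python
from t import *
stat();armfit();armfit()
```

```text
tcp in cradle [ 61.4 -74.8  17. ] [-1.15 -0.75  0.02] 29.77200207347485 0.0
theta -0.039512275414813315 radius 159.89427933240268
turn [ 0.13 -0.17 -0.08] shift [-0.15  0.   -0.  ] rows 0.0 0.0
top 411 [-6.14363613e-03  4.40375990e+01] z at 60,0,-75 [43.66898086 44.03759903 44.49837174]
top 407 [-4.84701534e-03  4.42150791e+01] z at 60,0,-75 [43.9242582  44.21507912 44.57860527]
```

Released and the arm is resting on the glass. I'll withdraw straight up.

Request:
{"fn": "send_rows", "kwargs": {"steps": [[[0,0,0,0,0,-0.5,0.3],[0,0,0,0,0,-1.5,0.3],[0,0,0,0,0,-3,0.3],[0,0,0,0,0,-5,0.3],[0,0,0,0,0,-8,0.3],[0,0,0,0,0,-11,0.3],[0,0,0,0,0,-14,0.3],[0,0,0,0,0,-16,0.3],[0,0,0,0,0,-16,0.3]]]}}

```text
time: 20.75
eef_pos: [458.4, 21.4, 286.5]
tool_rot: [-0.013, 2.608, 0.004]
ft_force: [0.7, 0.5, 0.9]
width: 29.9
grasp_force: 0.0
```

Request:
{"fn": "send_rows", "kwargs": {"steps": [[[0,0,0,0,0,0,0.3],[0,0,0,0,0,0,0.3],[0,0,0,0,0,0,0.3],[0,0,0,0,0,0,0.3],[0,0,0,0,0,0,0.3]]]}}

```text
time: 21.17
eef_pos: [456.5, 21.8, 278.2]
tool_rot: [-0.013, 2.623, 0.007]
ft_force: [-0.3, -0.2, -0.2]
width: 29.8
grasp_force: 0.0
```

Run:
```python
from t import *
stat();armfit();armfit('scene')
im,d=snapshot('top');P=cloud('top',d);Q=(P.reshape(-1,3)-C)@CR;print(fit_tilt(P,C,CR,(0,0,0,0,0)))
k=(np.hypot(Q[:,1],Q[:,2])<18)&(Q[:,0]>150)&(Q[:,0]<260);print('mouth',np.percentile(Q[k][:,0],[98,99]))
im,d=snapshot('scene');cv2.imwrite('pics/s6.png',cv2.resize(im[150:310,220:420,::-1],None,fx=3.5,fy=3.5))
```

```text
tcp in cradle [ 61.2 -75.4 176. ] [-0.32 -0.22 -0.02] 29.764957128994187 0.0
theta 0.760617671832884 radius 221.4608936319748
turn [ 0.12 -0.27 -0.1 ] shift [-0.17  0.   -0.  ] rows 0.0 0.0
top 402 [-4.40455258e-03  4.42322271e+01] z at 60,0,-75 [43.96795393 44.23222708 44.56256853]
scene 284 [-7.14426315e-03  4.53362141e+01] z at 60,0,-75 [44.90755831 45.33621409 45.87203383]
(array([-3.593e+00, -3.520e-01, -1.134e+00, -1.000e-03,  1.000e-03]), 1242, np.float64(0.89))
mouth [231.46422161 231.72231256]
```

View pics/s6.png

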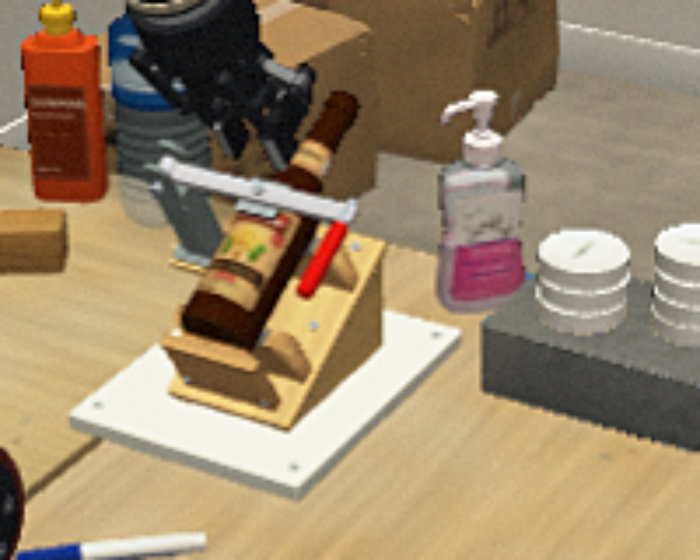

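The picture shows the arm lying across the bottle with its pad on the glass (about (260,210)), the handle free at (325,260), the bottle seated on the stop and the gripper clear.

```bash
python3 -c "
from bench import hand_in
print(hand_in())"
```

```text
the job is handed in; nothing more can be done
None
```

I handed the job in at about 21 s: the bottle lies in both vees with its foot on the cork stop, and the hold-down arm's pad rests on the glass. Both are released and the robot is clear; the result of the judging was not shown.

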